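# Press the lot card home behind the riser's lip

## Task

Take the lot card out of the grey stand and push its lower edge down behind the steel lip on the front of the blue riser, until it has pressed the orange spring strip in the slot all the way down. Finish while still holding the card there with the gripper, upright and pressed fully home: do not let go, since the springy strip would push it up again. Leave the gauge block, the small bottle and the wooden stamp where they stand.

Things in the scene. Friction and masses are not known exactly. Their poses are not given: they have to be found in the camera images.
- card: The lot card: a rigid flat frame 104 mm wide, 76 mm tall, 3 mm thick, about 35 g, standing upright in the slot of the grey stand, a metal clip at the middle of its upper edge. Origin: centre of the back face, 38 mm above the lower edge. Own x points up, own y along its width, own z out of its front (the clip side, roughly towards the robot).
- clip (a point): Grip point: middle of the clip and plate together, 70.5 mm above the card's lower edge. The clip is 34 mm wide, spans 65 to 76 mm above the lower edge and stands 10 mm out of the front, so it is 13 mm thick front to back with the plate. Pinch it front to back from above, firmly (60 N or more), so that it does not slip when pressed.
- foot (a point): Middle of the card's lower edge, half way through its thickness.
- riser: Blue sheet-metal bench riser, fixed, 150 mm wide (y), 100 mm deep (x), top at 70 mm. Origin: centre of its underside; x points to its rear, z up, its front roughly towards the robot. Upright front face at x = -50 mm, up to the top. Before it a steel lip: inner side at x = -55 mm, upright to 42 mm height, then flaring forward to x = -67 mm at 53 mm height.
- slot (a point): Middle of the slot's mouth between face and lip: x = -52.5 mm, y = 0, z = 42 mm in the riser's frame. The slot is 5 mm wide (x) and 122 mm long (y) between end blocks 54 mm high; the card goes straight down in it, width along y. With the card's foot just above the flare, moving it back until it touches the face finds the slot by feel.
- seat (a joint): The orange spring strip in the bottom of the slot. 0 = up, its top 30 mm above the worktop; grows as it is pressed down, to 0.008 m at its solid stop (top at 22 mm). It takes about 3.5 N to start and 9 N at the stop; it springs up when let go.
- stand: Grey plastic card stand, fixed, 55 mm deep (x), 124 mm wide (y), 28 mm tall; a slot 5 mm wide along its y at the middle, its floor 8 mm above the worktop, open at the top and both ends. Origin: centre of its underside.
- gauge: Steel gauge block, a stepped grey block 23x48x30 mm; origin under its centre. Leave alone.
- flux: Small white dropper bottle with a red top, 33 mm across and 93 mm tall; origin under its centre. Leave alone.
- stamp: Small turned wooden stamp, 23 mm across and 53 mm tall; origin under its centre. Leave alone.
- magnifier_b: White swivel-arm magnifier lamp, part of the room, never moves: a post on the worktop's front edge (at -0.25, -0.17 m in x, y from this origin), 0.37 m tall, and from its top a level arm 0.34 to 0.40 m above the worktop to the left rear, ending in a round head at about that height. Work right of it; to cross it, pass with fingertips over 0.48 m high. Do not hit it.

How it is judged:
By the outcome, as a careful person would: the job done as asked, in the order asked, and still so for the second after the job is handed in, while the arm keeps its last pose, push and grip.
It also fails if it takes over 45 s, if anything falls off the work surface, if the arm or the gripper's body presses on something with over 40 N, if the wrist force passes 120 N, or if a joint passes its speed limit or range.

## Robot

A 6-joint arm with a two-finger parallel gripper is mounted at the origin on a cart in front of the work surface, level with it; the furniture and walls round the work are solid. World frame = base frame: x ahead of the robot, y to its left, z up, the work surface at z = 0. Lengths are in m, angles in degrees, forces in N, time in s.
With the tool pointing down it reaches from about 0.375 to 0.9 m from the base axis. Payload 3.1 kg.
Tool frame: the origin (TCP) lies on the centre line of the jaws, within the pads' length; the fingertips stand 17 mm ahead of it and the grasp point (between the pads) lies 2 mm behind it; y points along the fingers, x is the direction in which the jaws open and shut, and the axes are right-handed (so a half turn about y gives the same grasp; the last joint's range is limited). The gripper opens to 87 mm and grips with 3 to 60 N. Pads are 19 mm wide; open, the fingers measure 117 mm over their backs; the gripper's body (75 mm by 190 mm) begins 51 mm behind the grasp point.
Start: joints at [63.627, 30.224, 82.088, -0, 67.689, -10.227], TCP at [0.174, 0.6, 0.2] pointing down, gripper open.
Joint ranges: [-176.69, 176.69], [-43.24, 126.21], [12.49, 139.97], [-82, 262], [0, 151.66], [-163.58, 163.58]. Speed limits (degrees/s): [159.86, 159.86, 180, 180, 180, 180].

## Interface

Orientations are given as a 3x3 rotation matrix whose columns are the frame's x, y, z axes.
In Python, from rig import read_state, capture, camera_info, hand_in, trace, tip_of gives the robot as it stands.
- The arm moves only by the tool jog_arm, never from a script. Its argument "steps" is a list of rows, each an object with "fingers": the opening in per cent of the stroke, from 0 (shut) to 100 (fully open); "delta_pos": the shift along the world's x, y, z in mm, a list of three; "turn": the turn about the world's z in degrees. A call has 1 to 20 rows; each row is the pose to reach, as a shift and turn from the pose commanded when the call began; what a row does not reach only later rows make up. A row lasts 1/12 s, in which the tool goes at most 41.7 mm and 7.16 degrees, less where a joint would pass 70% of its speed; a pose out of reach is approached as far as the arm can. A call with a gripper value outside its range is refused whole. The fingers move at their own pace and stop on an object; the grip force is fixed at half the most. Time passes only in rows, so rows that repeat a pose let the fingers close. It gives the time, the measured TCP pose, the force and the opening at its end, in the units of the state.
- read_state(): the state, without advancing time (a new reading comes with each control period).
- capture(name): name is "side" or "top"; returns the picture (400x640x3 uint8, red, green, blue); there is no depth.
- camera_info(name): a dict with "fov_y" (degrees; the focal length in pixels is half the picture's height over the tangent of half this angle, whatever the lens; pixels are square), "cx", "cy" (the principal point, pixels), "k1" (the pictures are not rectified: a ray, as slopes to the right and down, at radius r is drawn at 1 + k1 r^2 times it, then the intrinsics apply), "view" (4x4, takes a point from world to camera coordinates). Camera axes: x right, y down, z forward; pixel columns grow to the right and rows downward; lengths in m; the calibration is good to about 2 mm. A picture is of the moment at which its call begins. camera_info takes no time and is no camera call.
- hand_in(): hands the job in, once; it reports no verdict.
Trained networks look in the newest picture that a camera, given by its name, has taken for a name from the list of things; names that differ only in an ending like _2 or _b are one class to them, and where a whole thing is asked for, a point or a joint stands for the part that bears it (a point fixed in the world has none). Each returns a list of dicts, best first, with "confidence" (0 to 1); they miss things now and then, are a little off and sometimes report something else, mostly with a low value. They report only what shows in the picture. A call takes as long as a camera call.
- trace(target, camera): "mask" (400x640 bool, what is visible of it).
- tip_of(target, camera): "position" ([x, y, z] in m, in world coordinates, good to about 4 mm: a listed point, or the origin of a listed thing).
The state is a dict: "time_s": time; "joint_positions": joint angles; "qvel": joint speeds; "tau": joint torques, N m; "position": TCP position; "tcp_rot": TCP orientation; "force": force on the tool from outside, world axes, zero at the start; "moment": the same for the moment, N m; "opening": opening from 0.0 (shut) to 1.0 (fully open).
Only numpy, scipy, OpenCV 4.12 (cv2) and the standard library are available. Lean on these libraries where they do the work, as an engineer would, in place of code of your own. Each camera call takes 0.05 s, during which the arm holds its last target.

## Working session

There is one attempt and no reset: what is moved stays moved. The work goes in short steps, Python scripts to look and compute and a tool call to move; the robot and the scene stay as the last step left them, time stands still between calls to the robot, and variables do not carry over. Pictures are saved under pics/ and viewed, and the job is handed in when it is done.

Besides the shell and the picture viewer there is one more tool, called after "Emit:" as name([rows], argument=value, ...), one row to a line, values as JSON. jog_arm: Moves the arm, as the interface text tells. Its arguments: {"type":"object","properties":{"steps":{"type":"array","items":{"type":"object","properties":{"fingers":{"type":"number"},"delta_pos":{"type":"array","items":{"type":"number"}},"turn":{"type":"number"}}}}},"required":["steps"]}

```bash
ls; mkdir -p pics
python3 - <<'E'
from rig import *
import cv2
s=read_state(); print(s)
for c in("side","top"):
    im=capture(c); cv2.imwrite(f"pics/{c}0.png",im[:,:,::-1]); print(c,camera_info(c))
    for t in("card","clip","foot","riser","slot","stand","gauge","flux","stamp"):
        print(t,[(r["position"],round(r["confidence"],2)) for r in tip_of(t,c)[:2]])
print(read_state()["time_s"])
E
```

```text
pics
{'time_s': 0.0, 'joint_positions': array([ 6.36254422e+01,  3.02782754e+01,  8.21541662e+01, -1.47072167e-03,
        6.76870825e+01, -1.02264229e+01]), 'qvel': array([-0.05809659, -0.05722511, -0.05360039,  0.14779603, -0.05667023,
        0.07764515]), 'tau': array([ 2.79090364e-05, -4.40052581e+01, -1.76584715e+01,  6.33656234e-02,
        5.83838322e-02, -1.67370699e-04]), 'position': array([0.17345832, 0.59966832, 0.19869139]), 'tcp_rot': array([[ 2.78111402e-01, -9.05443440e-04, -9.60548400e-01],
       [ 9.60546624e-01, -1.87949504e-03,  2.78112659e-01],
       [-2.05716124e-03, -9.99997824e-01,  3.47011639e-04]]), 'force': array([ 0.52503338, -0.39775546,  0.5072339 ]), 'moment': array([0.01806566, 0.03389091, 0.00200065]), 'opening': 0.9999411624529452}
side {'fov_y': 57.86233241883336, 'cx': 318.289754596454, 'cy': 204.17497289957183, 'k1': -0.06592620958538185, 'view': array([[ 0.03728416, -0.99916852, -0.016497  ,  0.03074204],
       [-0.74593527, -0.01684178, -0.66580547,  0.40237598],
       [ 0.66497403,  0.03712969, -0.74594298,  0.4847769 ],
       [ 0.        
[... 661 characters left out ...]
997362 , -0.01115449,  0.06122017],
       [-0.98854516,  0.02151954, -0.14938329,  0.53272657],
       [ 0.14958392,  0.00802746, -0.98871645,  0.9211395 ],
       [ 0.        ,  0.        ,  0.        ,  1.        ]])}
card [([0.6611, -0.0849, 0.046], 0.54)]
clip [([0.6566, -0.0876, 0.0782], 0.61)]
foot [([0.6627, -0.0854, 0.0095], 0.56)]
riser [([0.4982, -0.0515, -0.0008], 0.6)]
slot [([0.4467, -0.0505, 0.04], 0.78), ([0.6091, 0.2939, -0.0018], 0.51)]
stand [([0.6666, -0.0826, -0.0012], 0.84)]
gauge [([0.5477, -0.2298, 0.0011], 0.76), ([0.4467, -0.0523, 0.0384], 0.43)]
flux [([0.6594, 0.2003, -0.0002], 0.47)]
stamp [([0.6036, 0.2928, -0.0017], 0.62), ([0.6551, -0.0856, 0.0751], 0.29)]
1.0
```

View pics/side0.png

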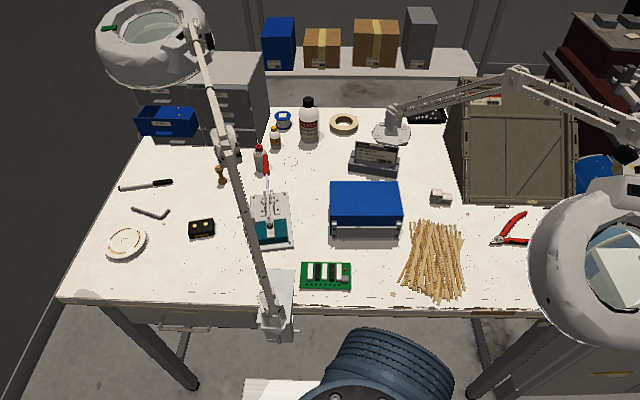

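View pics/top0.png

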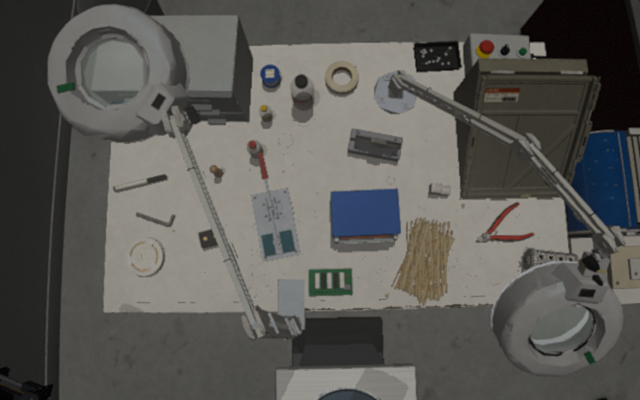

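The arm is out of view to the left. The left magnifier post stands at about (280,300) in the side view, the riser at (365,205), and the stand with the card at (374,155). Next I'll measure the yaws and the obstacles.

```bash
cat > h.py <<'E'
import numpy as np, cv2
from rig import *
def K(c):
    i=camera_info(c); f=200/np.tan(np.radians(i["fov_y"]/2)); 
    return np.array([[f,0,i["cx"]],[0,f,i["cy"]],[0,0,1]]),np.array([i["k1"],0,0,0,0.]),np.array(i["view"])
def onplane(c,px,z):
    k,d,V=K(c); n=cv2.undistortPoints(np.array(px,float).reshape(-1,1,2),k,d).reshape(-1,2)
    R=V[:3,:3]; o=-R.T@V[:3,3]; w=np.c_[n,np.ones(len(n))]@R
    return o+w*((z-o[2])/w[:,2])[:,None]
def proj(c,P):
    k,d,V=K(c); return cv2.projectPoints(np.array(P,float).reshape(-1,3),cv2.Rodrigues(V[:3,:3])[0],V[:3,3],k,d)[0].reshape(-1,2)
E
python3 - <<'E'
from h import *
for c in("side","top"):
    im=cv2.imread(f"pics/{c}0.png"); h=cv2.cvtColor(im,cv2.COLOR_BGR2HSV)
    m=((h[:,:,0]>100)&(h[:,:,0]<130)&(h[:,:,1]>150)).astype(np.uint8)
    n,l,st,ce=cv2.connectedComponentsWithStats(m)
    tgt=(365,200) if c=="side" else (365,212)
    b=(l==l[tgt[1],tgt[0]]); print(c,st[l[tgt[1],tgt[0]]])
    cs=max(cv2.findContours(b.astype(np.uint8),0,1)[0],key=cv2.contourArea).reshape(-1,2)
    P=onplane(c,cs,0.07)[:,:2]; r=cv2.minAreaRect((P*1000).astype(np.float32)); print("riser top rect",r, cv2.boxPoints(r).round(1).tolist())
    for t in("card","clip","stand"):
        rr=trace(t,c)
        if rr:
            M=rr[0]["mask"].astype(np.uint8); ys,xs=np.nonzero(M); print(t,rr[0]["confidence"],xs.min(),xs.max(),ys.min(),ys.max(),M.sum())
            cs=max(cv2.findContours(M,0,1)[0],key=cv2.contourArea).reshape(-1,2)
            P=onplane(c,cs,0.028 if t=="stand" else 0.084)[:,:2]; print(cv2.minAreaRect((P*1000).astype(np.float32)))
x0,y0=(320,120)
im=cv2.imread("pics/side0.png")[120:250,310:430]; a=cv2.resize(im,None,fx=4,fy=4,interpolation=cv2.INTER_CUBIC)
cv2.imwrite("pics/sz.png",a)
im=cv2.imread("pics/top0.png")[110:250,310:430]; cv2.imwrite("pics/tz.png",cv2.resize(im,None,fx=4,fy=4,interpolation=cv2.INTER_CUBIC))
print("post base side",onplane("side",[(280,335),(280,275)],0), onplane("top",[(290,285),(290,310)],0), onplane("top",[(260,325),(250,315),(175,120),(215,215)],0.37))
print("lamp2 base", onplane("top",[(395,110),(395,75)],0.02))
E
```

```text
side [ 330  181   73   54 3116]
riser top rect ((473.5804748535156, -50.159568786621094), (145.56700134277344, 147.2892303466797), 1.264639973640442) [[399.20001220703125, 21.899999618530273], [402.3999938964844, -125.4000015258789], [548.0, -122.19999694824219], [544.7000122070312, 25.100000381469727]]
card 0.97 355 397 141 163 735
((629.1337890625, -79.48907470703125), (99.9024658203125, 63.53290939331055), 77.77403259277344)
clip 0.55 355 397 142 162 712
((629.6253051757812, -79.4676742553711), (99.67356872558594, 62.95268630981445), 78.89777374267578)
stand 0.97 348 399 152 177 699
((647.4043579101562, -81.51686096191406), (121.79949188232422, 75.57999420166016), 79.44112396240234)
top [     0      0    640    400 251803]
riser top rect ((560.445068359375, 63.0069580078125), (1678.4053955078125, 991.3861083984375), 88.3792724609375) [[41.20000076293945, -761.7999877929688], [1032.199951171875, -789.9000244140625], [1079.699951171875, 887.9000244140625], [88.69999694824219, 915.9000244140625]]
card 0.62 355 399 134 147 318
((652.2869873046875, -79.2154541015625), (99.51628112792969, 17.344078063964844), 78.15424346923828)
clip 0.76 355 400 135 147 296
((651.5322875976562, -80.42019653320312), (100.62958526611328, 16.681987762451172), 79.04951477050781)
stand 0.73 347 402 129 161 1030
((659.8162231445312, -80.88922119140625), (124.22944641113281, 63.962608337402344), 77.80457305908203)
post base side [[0.22469128 0.10739192 0.        ]
 [0.34713386 0.12023521 0.        ]] [[0.33872342 0.12349289 0.        ]
 [0.28189361 0.12421698 0.        ]] [[0.30159181 0.13715167 0.37      ]
 [0.31591641 0.15155466 0.37      ]
 [0.61206953 0.27052706 0.37      ]
 [0.46211209 0.20405519 0.37      ]]
lamp2 base [[ 0.74796649 -0.13510057  0.02      ]
 [ 0.83845226 -0.14008807  0.02      ]]
```

View pics/sz.png

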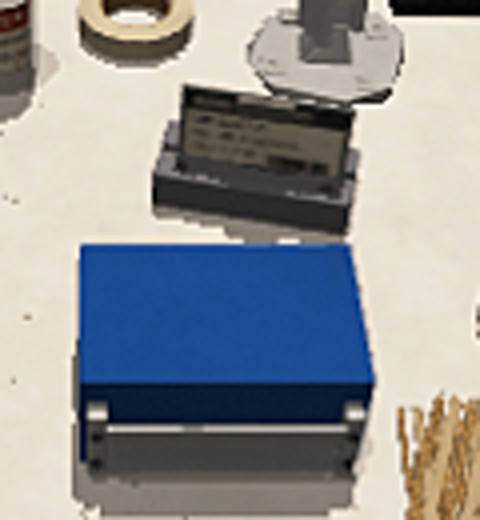

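View pics/tz.png

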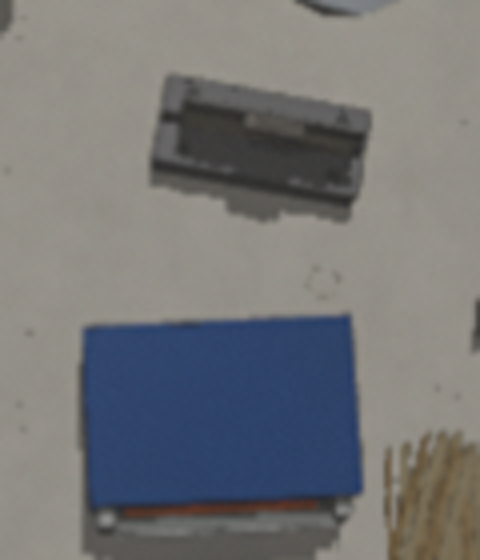

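The side zoom shows the card upright in the stand, with the clip near tz (275,125). In the top zoom, the riser's front edge runs from tz (92,508) to (360,492), with the orange strip just in front of it. Next I'll work out the riser yaw precisely.

Run:
```python
from h import *
for c,corn in (("top",[(85,327,),(350,316),(360,494),(92,507)]),("side",[(80,243),(350,243),(373,382),(79,382)])):
    o=(310,110) if c=="top" else (310,120)
    px=[((u+.5)/4-.5+o[0],(v+.5)/4-.5+o[1]) for u,v in corn]
    P=onplane(c,px,0.07)[:,:2]; print(c,(P*1000).round(1).tolist(),"centre",P.mean(0).round(4))
    for a,b in((0,1),(3,2),(0,3),(1,2)):
        d=P[b]-P[a]; print(np.linalg.norm(d).round(4),np.degrees(np.arctan2(d[1],d[0])).round(2))
im=cv2.imread("pics/top0.png"); h=cv2.cvtColor(im,cv2.COLOR_BGR2HSV); print(h[212,365],h[140,375],h[60,590])
m=((h[:,:,0]>100)&(h[:,:,0]<125)&(h[:,:,1]>120)&(h[:,:,2]>60)).astype(np.uint8); m[:, :320]=0;m[:,410:]=0;m[:180]=0;m[250:]=0
n,l,st,ce=cv2.connectedComponentsWithStats(m); b=(l==l[212,365])
cs=max(cv2.findContours(b.astype(np.uint8),0,1)[0],key=cv2.contourArea).reshape(-1,2)
P=onplane("top",cs,0.07)[:,:2]; print(cv2.minAreaRect((P*1000).astype(np.float32)))
# slot orange
m=((h[:,:,0]<18)&(h[:,:,1]>100)).astype(np.uint8); m[:, :320]=0;m[:,410:]=0;m[:225]=0;m[255:]=0
ys,xs=np.nonzero(m); print(len(xs),xs.min(),xs.max()); p=onplane("top",[(xs.mean(),ys.mean())],0.03);print(p); P=onplane("top",np.c_[xs,ys],.03); f=np.polyfit(P[:,1],P[:,0],1);print("orange yaw",-np.degrees(np.arctan(f[0])))
# stand edges, top
corn=[(168,76),(372,110),(358,193),(152,160)]
px=[((u+.5)/4-.5+310,(v+.5)/4-.5+110) for u,v in corn]; P=onplane("top",px,.028)[:,:2]; print((P*1000).round(1).tolist(),P.mean(0))
for a,b in((0,1),(3,2),(0,3),(1,2)):
    d=P[b]-P[a]; print(np.linalg.norm(d).round(4),np.degrees(np.arctan2(d[1],d[0])).round(2))
# card top edge from side at z .084
corn=[(183,85),(356,107)]
px=[((u+.5)/4-.5+310,(v+.5)/4-.5+120) for u,v in corn]; P=onplane("side",px,.084)[:,:2];d=P[1]-P[0]; print("card top",(P*1000).round(1).tolist(),P.mean(0),np.linalg.norm(d),np.degrees(np.arctan2(d[1],d[0])))
# clip top view
print("clip top",onplane("top",[((275.5)/4-.5+310,124.5/4-.5+110)],.084))
for z in (0.3,0.37,0.4): print(z, onplane("top",[(260,325)],z),onplane("side",[(272,300)],z))
```

```text
top [[544.1, 25.3], [547.1, -121.5], [448.7, -122.4], [444.9, 23.8]] centre [ 0.4962 -0.0487]
0.1468 -88.83
0.1462 -88.52
0.0992 -179.17
0.0984 -179.47
side [[546.7, 25.0], [550.0, -123.5], [450.1, -124.4], [446.8, 23.9]] centre [ 0.4984 -0.0498]
0.1486 -88.74
0.1483 -88.7
0.0999 -179.35
0.0998 -179.52
[110 144 106] [21 22 81] [  0 128  12]
((495.76519775390625, -48.466590881347656), (96.92811584472656, 146.08224487304688), 1.455210566520691)
69 342 388
[[ 0.44501245 -0.0480866   0.03      ]]
orange yaw 1.2409066354920368
[[700.6, -28.3], [677.4, -148.2], [627.2, -137.2], [649.5, -17.2]] [ 0.66367325 -0.08273032]
0.1221 -100.97
0.1221 -100.55
0.0523 167.75
0.0514 167.7
card top [[668.8, -34.7], [650.4, -136.1]] [ 0.65957041 -0.08538094] 0.10303711697795856 -100.2994443063582
clip top [[ 0.65362306 -0.08264239  0.084     ]]
0.3 [[0.29161905 0.14783819 0.3       ]] [[0.14197165 0.07725019 0.3       ]]
0.37 [[0.30159181 0.13715167 0.37      ]] [[0.10690339 0.0649998  0.37      ]]
0.4 [[0.30586585 0.13257173 0.4       ]] [[0.09187413 0.05974964 0.4       ]]
```

Emit:
jog_arm([
  {"delta_pos": [0,0,40],"turn": 0,"fingers": 100},
  {"delta_pos": [0,0,80],"turn": 0,"fingers": 100},
  {"delta_pos": [0,0,120],"turn": 0,"fingers": 100},
  {"delta_pos": [0,0,160],"turn": 0,"fingers": 100},
  {"delta_pos": [0,0,200],"turn": 0,"fingers": 100},
  {"delta_pos": [0,0,240],"turn": 0,"fingers": 100},
  {"delta_pos": [0,0,280],"turn": 0,"fingers": 100},
  {"delta_pos": [0,0,310],"turn": 0,"fingers": 100},
  {"delta_pos": [0,-35,330],"turn": -2,"fingers": 100},
  {"delta_pos": [18,-70,340],"turn": -4,"fingers": 100},
  {"delta_pos": [18,-74,340],"turn": -4,"fingers": 100},
])

```text
time_s: 2.22
position: [0.1935, 0.5232, 0.5444]
tcp_rot: [[0.348, 0.006, -0.937], [0.937, 0.004, 0.348], [0.006, -1.0, -0.004]]
force: [0.0, 0.6, -0.5]
opening: 0.999
```

Emit:
jog_arm([
  {"delta_pos": [36,-14,0],"turn": -4},
  {"delta_pos": [71,-32,0],"turn": -8},
  {"delta_pos": [105,-51,0],"turn": -12},
  {"delta_pos": [137,-73,0],"turn": -16},
  {"delta_pos": [168,-97,0],"turn": -20},
  {"delta_pos": [197,-123,0],"turn": -24},
  {"delta_pos": [224,-151,0],"turn": -28},
  {"delta_pos": [249,-181,0],"turn": -32},
  {"delta_pos": [272,-213,0],"turn": -36},
  {"delta_pos": [293,-246,0],"turn": -40},
  {"delta_pos": [311,-281,0],"turn": -44},
  {"delta_pos": [327,-316,0],"turn": -48},
  {"delta_pos": [341,-353,0],"turn": -52},
  {"delta_pos": [351,-391,0],"turn": -56},
  {"delta_pos": [359,-429,0],"turn": -60},
  {"delta_pos": [365,-468,0],"turn": -65},
  {"delta_pos": [368,-506,0],"turn": -70},
  {"delta_pos": [368,-546,0],"turn": -75},
  {"delta_pos": [366,-585,0],"turn": -80},
  {"delta_pos": [366,-600,0],"turn": -81},
])

```text
$.steps[0]: bad value
```

Each row needs a fingers value.

Emit:
jog_arm([
  {"fingers": 100,"delta_pos": [36,-14,0],"turn": -4},
  {"fingers": 100,"delta_pos": [71,-32,0],"turn": -8},
  {"fingers": 100,"delta_pos": [105,-51,0],"turn": -12},
  {"fingers": 100,"delta_pos": [137,-73,0],"turn": -16},
  {"fingers": 100,"delta_pos": [168,-97,0],"turn": -20},
  {"fingers": 100,"delta_pos": [197,-123,0],"turn": -24},
  {"fingers": 100,"delta_pos": [224,-151,0],"turn": -28},
  {"fingers": 100,"delta_pos": [249,-181,0],"turn": -32},
  {"fingers": 100,"delta_pos": [272,-213,0],"turn": -36},
  {"fingers": 100,"delta_pos": [293,-246,0],"turn": -40},
  {"fingers": 100,"delta_pos": [311,-281,0],"turn": -44},
  {"fingers": 100,"delta_pos": [327,-316,0],"turn": -48},
  {"fingers": 100,"delta_pos": [341,-353,0],"turn": -52},
  {"fingers": 100,"delta_pos": [351,-391,0],"turn": -56},
  {"fingers": 100,"delta_pos": [359,-429,0],"turn": -60},
  {"fingers": 100,"delta_pos": [365,-468,0],"turn": -65},
  {"fingers": 100,"delta_pos": [368,-506,0],"turn": -70},
  {"fingers": 100,"delta_pos": [368,-546,0],"turn": -75},
  {"fingers": 100,"delta_pos": [366,-585,0],"turn": -80},
  {"fingers": 100,"delta_pos": [366,-600,0],"turn": -81},
])

```text
time_s: 3.88
position: [0.5576, -0.0784, 0.5385]
tcp_rot: [[0.979, -0.002, 0.201], [-0.201, -0.002, 0.979], [-0.001, -1.0, -0.002]]
force: [-0.3, 0.7, -0.5]
opening: 0.998
```

Run:
```python
from h import *
print(onplane("side",[(391,135),(391,145),(380,130)],0.0))
k=[K(c) for c in("side","top")]
def tri(a,b):
    A=[]
    n=[cv2.undistortPoints(np.array([[p]],float),q[0],q[1]).reshape(2) for p,q in((a,k[0]),(b,k[1]))]
    X=cv2.triangulatePoints(k[0][2][:3],k[1][2][:3],n[0].reshape(2,1),n[1].reshape(2,1)); return (X[:3]/X[3]).ravel()
print("elbow",tri((517,78),(525,143)),"lower joint",tri((391,112),(399,78)))
print(tri((272,300),(260,325)), tri((185,20),(168,100)),tri((240,195),(222,228)))
im=capture("side"); cv2.imwrite("pics/s1.png",im[:,:,::-1])
```

```text
[[ 8.03900248e-01 -1.44216033e-01  1.11022302e-16]
 [ 7.59411416e-01 -1.39797124e-01  0.00000000e+00]
 [ 8.26452732e-01 -1.15053081e-01 -1.11022302e-16]]
elbow [ 0.58124123 -0.30837973  0.3029658 ] lower joint [ 0.80556334 -0.13666773  0.07505881]
[0.25959433 0.15054073 0.07063706] [0.6395621  0.28425611 0.38115544] [0.46787747 0.23116072 0.10515039]
```

View pics/s1.png

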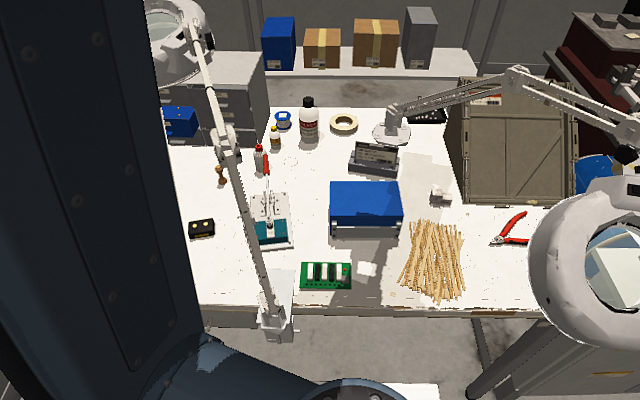

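Only the arm's upper link shows at the left of the image, and the scene is unchanged. Triangulated, the rear lamp's arm stays about 37 mm or more from the gripper body at the grasp. I'll go down to the approach height.

Emit:
jog_arm([
  {"fingers": 100,"delta_pos": [12,-1,-38],"turn": 0.5},
  {"fingers": 100,"delta_pos": [24,-2,-76],"turn": 0.5},
  {"fingers": 100,"delta_pos": [36,-4,-114],"turn": 0.5},
  {"fingers": 100,"delta_pos": [48,-5,-152],"turn": 0.5},
  {"fingers": 100,"delta_pos": [60,-6,-190],"turn": 0.5},
  {"fingers": 100,"delta_pos": [72,-8,-228],"turn": 0.5},
  {"fingers": 100,"delta_pos": [84,-10,-266],"turn": 0.5},
  {"fingers": 100,"delta_pos": [96,-12,-304],"turn": 0.5},
  {"fingers": 100,"delta_pos": [97,-12,-340],"turn": 0.5},
  {"fingers": 100,"delta_pos": [97,-12,-370],"turn": 0.5},
  {"fingers": 100,"delta_pos": [97,-12,-375],"turn": 0.5},
  {"fingers": 100,"delta_pos": [97,-12,-375],"turn": 0.5},
])

```text
time_s: 4.93
position: [0.6529, -0.0845, 0.1617]
tcp_rot: [[0.983, -0.006, 0.184], [-0.184, 0.002, 0.983], [-0.006, -1.0, 0.001]]
force: [0.2, 0.0, 0.8]
opening: 1.002
```

Run:
```python
from h import *
s=read_state(); print(s["time_s"],s["position"],s["tcp_rot"].round(3))
for c in("side","top"):
    im=capture(c); cv2.imwrite(f"pics/{c}2.png",cv2.resize(im[80:260,280:480,::-1],None,fx=3,fy=3,interpolation=cv2.INTER_CUBIC))
    for t in("card","clip"): print(t,[(r["position"],round(r["confidence"],2)) for r in tip_of(t,c)[:1]])
    print(proj(c,s["position"]+np.array([0,0,-.017])))
```

```text
4.9333 [ 0.65294853 -0.08450949  0.1617479 ] [[ 0.983 -0.006  0.184]
 [-0.184  0.002  0.983]
 [-0.006 -1.     0.001]]
card [([0.6618, -0.0849, 0.0459], 0.56)]
clip [([0.6576, -0.0874, 0.0834], 0.56)]
[[379.39592619 124.1342487 ]]
card []
clip []
[[382.92444942 132.65099116]]
```

View pics/side2.png

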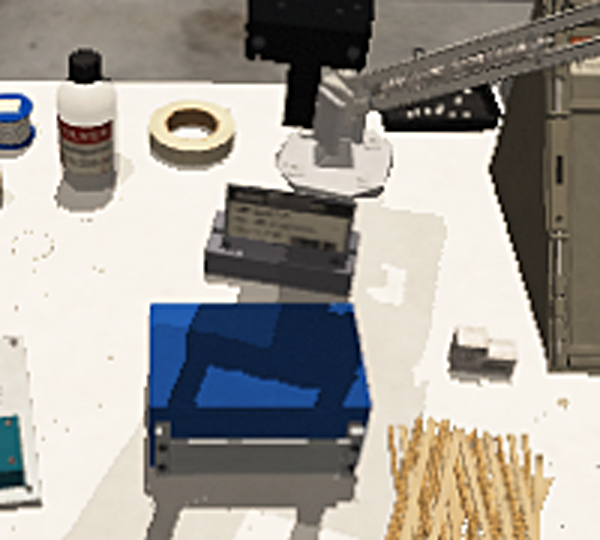

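View pics/top2.png

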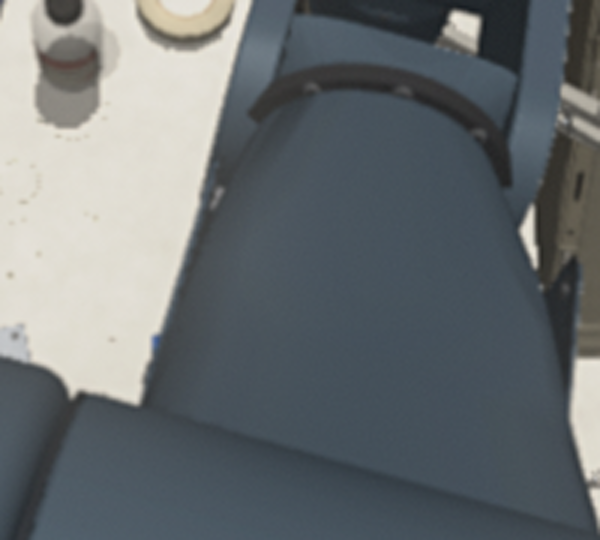

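Run:
```python
from h import *
im=capture("side"); cv2.imwrite("pics/s3.png",cv2.resize(im[70:170,330:430,::-1],None,fx=6,fy=6,interpolation=cv2.INTER_NEAREST))
```

```text
(no output)
```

View pics/s3.png

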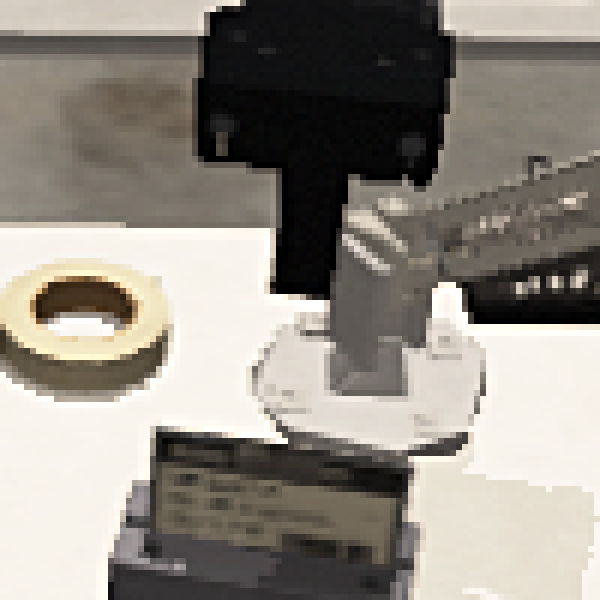

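Run:
```python
from h import *
s=read_state(); R=s["tcp_rot"];p=s["position"]
f=lambda q:((proj("side",q)-[330,70])*6).round(0).tolist()
for n,q in dict(tipmid=[0,.017,0],front=[-.0435,.017,0],rear=[.0435,.017,0],frontb=[-.0585,.017,0],fl=[-.0435,.017,-.0095],fr=[-.0435,.017,.0095],bodyF=[-.095,-.053,.0375],bodyF2=[-.095,-.053,-.0375],bodyR=[.095,-.053,.0375],b2=[.0375,-.053,.095],b3=[-.0375,-.053,.095],b4=[-.0375,-.053,-.095]).items():
    print(n,f(p+R@np.array(q)))
```

```text
tipmid [[301.0, 308.0]]
front [[288.0, 379.0]]
rear [[313.0, 243.0]]
frontb [[284.0, 404.0]]
fl [[315.0, 382.0]]
fr [[262.0, 375.0]]
bodyF [[177.0, 285.0]]
bodyF2 [[410.0, 314.0]]
bodyR [[249.0, 1.0]]
b2 [[74.0, 61.0]]
b3 [[35.0, 170.0]]
b4 [[596.0, 235.0]]
```

The finger shows higher in the picture than I predicted: its tip is at zoom row 295, not about 379. I'll lower in safe increments and compare before grasping.

Emit:
jog_arm([
  {"fingers": 60,"delta_pos": [0,0,-20],"turn": 0},
  {"fingers": 60,"delta_pos": [0,0,-40],"turn": 0},
  {"fingers": 60,"delta_pos": [0,0,-40],"turn": 0},
  {"fingers": 60,"delta_pos": [0,0,-40],"turn": 0},
])

```text
time_s: 5.62
position: [0.6542, -0.0855, 0.1246]
tcp_rot: [[0.983, -0.001, 0.185], [-0.185, 0.0, 0.983], [-0.002, -1.0, 0.0]]
force: [0.6, -1.1, 0.5]
opening: 0.785
```

Run:
```python
from h import *
im=capture("side"); cv2.imwrite("pics/s4.png",cv2.resize(im[70:170,330:430,::-1],None,fx=6,fy=6,interpolation=cv2.INTER_NEAREST))
s=read_state(); R=s["tcp_rot"];p=s["position"]; print(p,s["opening"])
f=lambda q:((proj("side",q)-[330,70])*6).round(0).tolist()
o=.0435*s["opening"]
for n,q in dict(tipmid=[0,.017,0],fl=[-o,.017,-.0095],fr=[-o,.017,.0095],rl=[o,.017,-.0095],rr=[o,.017,.0095]).items():
    print(n,f(p+R@np.array(q)))
```

```text
[ 0.65520578 -0.08583412  0.12558711] 0.7346674657485202
tipmid [[289.0, 399.0]]
fl [[305.0, 453.0]]
fr [[255.0, 447.0]]
rl [[322.0, 353.0]]
rr [[274.0, 347.0]]
```

View pics/s4.png

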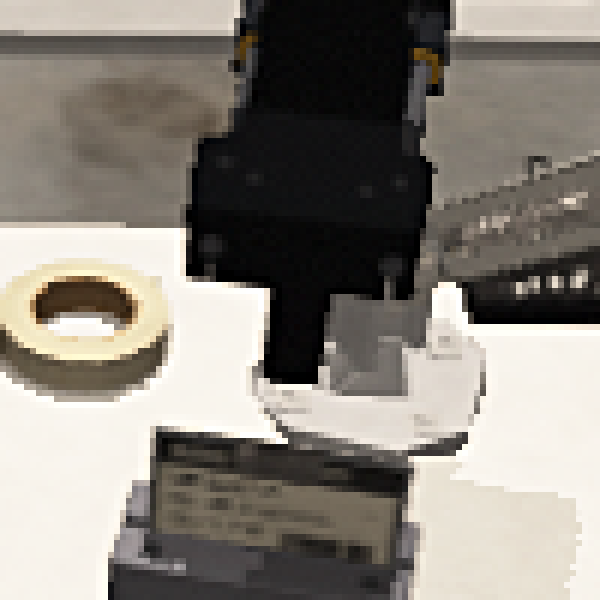

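Run:
```python
from h import *
im=capture("side"); a=im[0:190,290:490,::-1].astype(float); a=255*(a/255)**.5
cv2.imwrite("pics/s5.png",cv2.resize(a.astype(np.uint8),None,fx=3.1,fy=3.1,interpolation=cv2.INTER_CUBIC)); print(read_state()["opening"],read_state()["position"])
im=capture("top"); a=im[60:200,300:460,::-1].astype(float); a=255*(a/255)**.5
cv2.imwrite("pics/t5.png",cv2.resize(a.astype(np.uint8),None,fx=3.5,fy=3.5,interpolation=cv2.INTER_CUBIC))
```

```text
0.6912274390403695 [ 0.655797   -0.08595958  0.12614952]
```

View pics/s5.png

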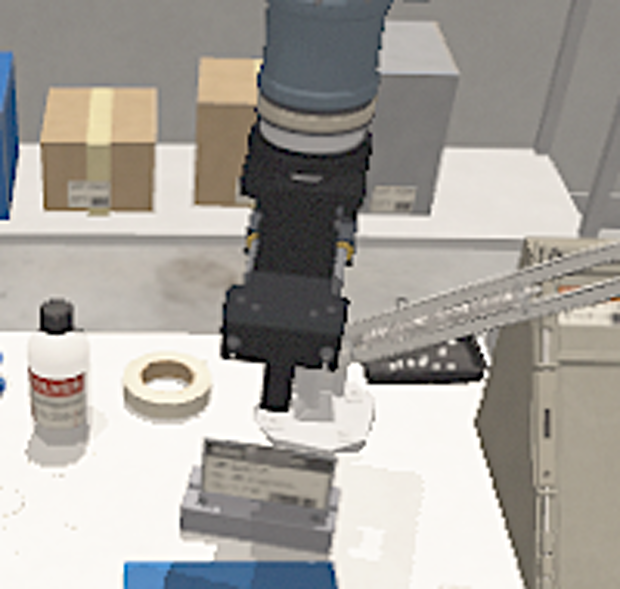

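View pics/t5.png

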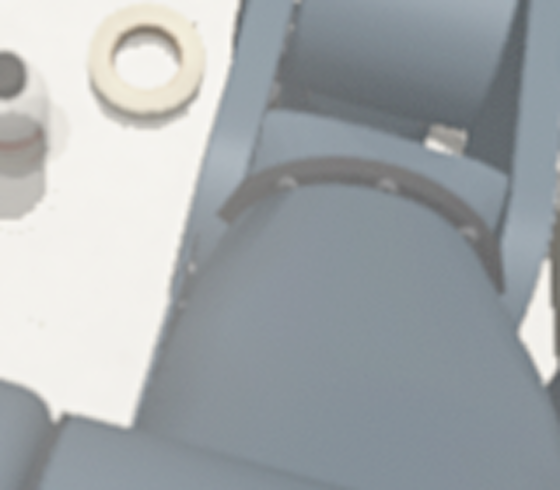

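I'll close the jaws fully here, above the clip, so the tip location is unambiguous in the picture.

Emit:
jog_arm([
  {"fingers": 0,"delta_pos": [0,0,0],"turn": 0},
  {"fingers": 0,"delta_pos": [0,0,0],"turn": 0},
  {"fingers": 0,"delta_pos": [0,0,0],"turn": 0},
  {"fingers": 0,"delta_pos": [0,0,0],"turn": 0},
  {"fingers": 0,"delta_pos": [0,0,0],"turn": 0},
  {"fingers": 0,"delta_pos": [0,0,0],"turn": 0},
  {"fingers": 0,"delta_pos": [0,0,0],"turn": 0},
  {"fingers": 0,"delta_pos": [0,0,0],"turn": 0},
  {"fingers": 0,"delta_pos": [0,0,0],"turn": 0},
  {"fingers": 0,"delta_pos": [0,0,0],"turn": 0},
])

```text
time_s: 6.6
position: [0.6547, -0.0856, 0.1246]
tcp_rot: [[0.983, -0.0, 0.185], [-0.185, 0.0, 0.983], [-0.0, -1.0, -0.0]]
force: [0.5, 0.5, 0.0]
opening: 0.014
```

Run:
```python
from h import *
im=capture("side"); a=255*(im/255.)**.5; cv2.imwrite("pics/s6.png",cv2.resize(a.astype(np.uint8)[70:170,330:430,::-1],None,fx=6,fy=6,interpolation=cv2.INTER_NEAREST))
s=read_state(); R=s["tcp_rot"];p=s["position"]; print(p,s["opening"])
f=lambda q:((proj("side",q)-[330,70])*6).round(0).tolist()
o=.0435*s["opening"]
for n,q in dict(tipmid=[0,.017,0],fl=[-o,.017,-.0095],fr=[-o,.017,.0095],rl=[o,.017,-.0095],rr=[o,.017,.0095],bk=[-o-.015,.017,0]).items():
    print(n,f(p+R@np.array(q)))
```

```text
[ 0.65475085 -0.08564257  0.12460699] 0.010805841466476045
tipmid [[289.0, 401.0]]
fl [[313.0, 405.0]]
fr [[264.0, 399.0]]
rl [[313.0, 404.0]]
rr [[264.0, 397.0]]
bk [[284.0, 426.0]]
```

View pics/s6.png

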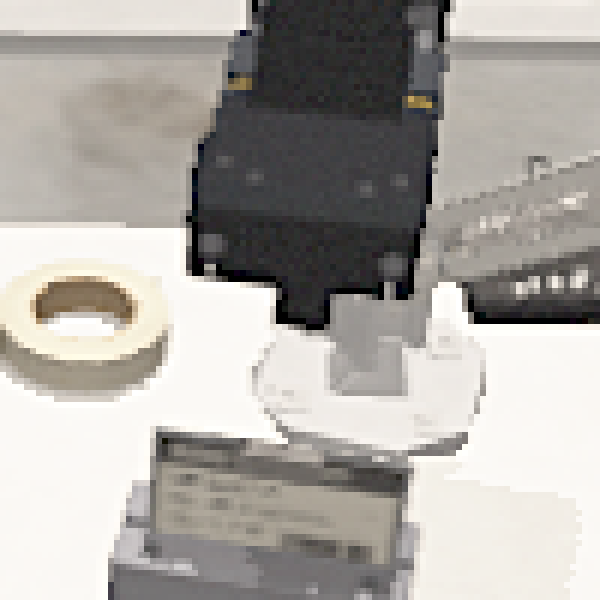

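The closed tip shows at zoom (302,325) but I predicted (289,400). That is an offset of about 33 mm in z or 45 mm in x, and I need to know which. I'll probe the fixed riser top (z = 0.07) gently with the closed fingertips.

Emit:
jog_arm([
  {"fingers": 0,"delta_pos": [-38,9,5],"turn": 0},
  {"fingers": 0,"delta_pos": [-76,18,5],"turn": 0},
  {"fingers": 0,"delta_pos": [-114,27,5],"turn": 0},
  {"fingers": 0,"delta_pos": [-150,36,0],"turn": 0},
  {"fingers": 0,"delta_pos": [-155,36,-15],"turn": 0},
  {"fingers": 0,"delta_pos": [-155,36,-25],"turn": 0},
  {"fingers": 0,"delta_pos": [-155,36,-25],"turn": 0},
  {"fingers": 0,"delta_pos": [-155,36,-25],"turn": 0},
])

```text
time_s: 7.32
position: [0.5016, -0.0504, 0.0995]
tcp_rot: [[0.983, 0.002, 0.185], [-0.185, -0.001, 0.983], [0.002, -1.0, -0.0]]
force: [0.1, -0.7, -0.1]
opening: 0.004
```

Run:
```python
from h import *
im=capture("side"); a=255*(im/255.)**.6; cv2.imwrite("pics/s7.png",cv2.resize(a.astype(np.uint8)[100:230,310:430,::-1],None,fx=4.6,fy=4.6,interpolation=cv2.INTER_NEAREST))
s=read_state(); R=s["tcp_rot"];p=s["position"]; print(p,s["opening"],s["force"])
print((proj("side",p+R@np.array([0,.017,0]))-[310,100])*4.6)
```

```text
[ 0.50205817 -0.05047209  0.09983769] 0.005277685236722979 [-0.11322995 -0.727141   -0.90122854]
[[255.10721526 420.94048268]]
```

View pics/s7.png

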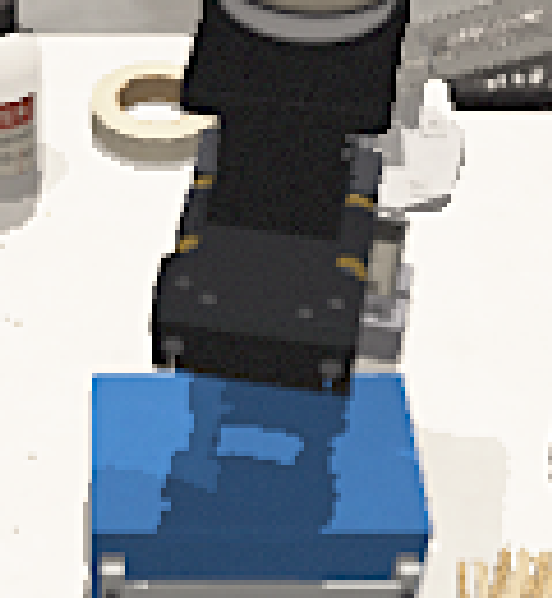

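Run:
```python
from h import *
for z in(.10,.12,.153,.18,.2): print(z,onplane("side",[(310+160/4.6,100+367/4.6),(310+350/4.6,100+393/4.6)],z).round(4).tolist())
print("tip earlier")
for z in(.107,.12,.14,.16): print(z,onplane("side",[(330+275/6,70+322/6),(330+328/6,70+328/6)],z).round(4).tolist())
for c in("side","top"):
    k,d,V=K(c); print(-V[:3,:3].T@V[:3,3])
```

```text
0.1 [[0.5186, -0.0069, 0.1], [0.5039, -0.0915, 0.1]]
0.12 [[0.4981, -0.0059, 0.12], [0.484, -0.0874, 0.12]]
0.153 [[0.4644, -0.0042, 0.153], [0.4512, -0.0804, 0.153]]
0.18 [[0.4368, -0.0029, 0.18], [0.4243, -0.0748, 0.18]]
0.2 [[0.4163, -0.0019, 0.2], [0.4044, -0.0706, 0.2]]
tip earlier
0.107 [[0.7073, -0.0841, 0.107], [0.7037, -0.1052, 0.107]]
0.12 [[0.6891, -0.0815, 0.12], [0.6856, -0.1021, 0.12]]
0.14 [[0.6612, -0.0776, 0.14], [0.6578, -0.0973, 0.14]]
0.16 [[0.6332, -0.0736, 0.16], [0.63, -0.0925, 0.16]]
[-0.02336381  0.01949359  0.63002721]
[0.39006577 0.04234558 0.9910091 ]
```

Emit:
jog_arm([
  {"fingers": 0,"delta_pos": [0,0,-7],"turn": 0},
  {"fingers": 0,"delta_pos": [0,0,-12],"turn": 0},
  {"fingers": 0,"delta_pos": [0,0,-14],"turn": 0},
  {"fingers": 0,"delta_pos": [0,0,-14],"turn": 0},
])

```text
time_s: 7.7
position: [0.4996, -0.0496, 0.0849]
tcp_rot: [[0.983, -0.001, 0.185], [-0.185, 0.0, 0.983], [-0.001, -1.0, 0.0]]
force: [-0.2, -0.2, -1.0]
opening: 0.009
```

Emit:
jog_arm([
  {"fingers": 0,"delta_pos": [0,0,-2],"turn": 0},
  {"fingers": 0,"delta_pos": [0,0,-4],"turn": 0},
  {"fingers": 0,"delta_pos": [0,0,-4],"turn": 0},
])

```text
time_s: 7.95
position: [0.4996, -0.0496, 0.0814]
tcp_rot: [[0.983, -0.0, 0.185], [-0.185, 0.0, 0.983], [-0.0, -1.0, 0.0]]
force: [-0.6, -0.8, 0.7]
opening: 0.007
```

Run:
```python
from h import *
im=capture("side"); a=255*(im/255.)**.6; cv2.imwrite("pics/s8.png",cv2.resize(a.astype(np.uint8)[100:230,310:430,::-1],None,fx=4.6,fy=4.6,interpolation=cv2.INTER_NEAREST))
s=read_state(); print(s["position"],s["force"])
```

```text
[ 0.49965529 -0.04960139  0.08153126] [ 0.23154022 -0.03578543 -0.10191125]
```

View pics/s8.png

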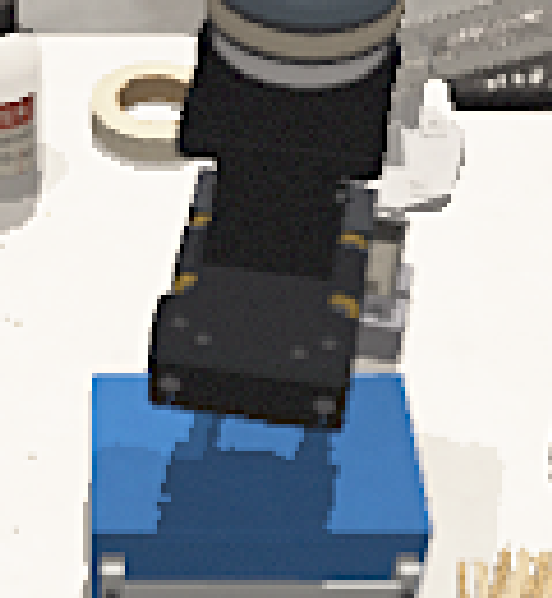

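Emit:
jog_arm([
  {"fingers": 0,"delta_pos": [0,0,-3],"turn": 0},
  {"fingers": 0,"delta_pos": [0,0,-6],"turn": 0},
  {"fingers": 0,"delta_pos": [0,0,-9],"turn": 0},
  {"fingers": 0,"delta_pos": [0,0,-12],"turn": 0},
  {"fingers": 0,"delta_pos": [0,0,-13],"turn": 0},
  {"fingers": 0,"delta_pos": [0,0,-13],"turn": 0},
])

```text
time_s: 8.5
position: [0.4995, -0.0496, 0.0682]
tcp_rot: [[0.983, -0.001, 0.185], [-0.185, 0.0, 0.983], [-0.001, -1.0, 0.0]]
force: [0.1, -0.6, -0.2]
opening: 0.007
```

Emit:
jog_arm([
  {"fingers": 0,"delta_pos": [0,0,-3],"turn": 0},
  {"fingers": 0,"delta_pos": [0,0,-6],"turn": 0},
  {"fingers": 0,"delta_pos": [0,0,-8],"turn": 0},
  {"fingers": 0,"delta_pos": [0,0,-9],"turn": 0},
  {"fingers": 0,"delta_pos": [0,0,-9],"turn": 0},
])

```text
time_s: 8.92
position: [0.4995, -0.0496, 0.0593]
tcp_rot: [[0.983, -0.001, 0.185], [-0.185, 0.0, 0.983], [-0.001, -1.0, 0.0]]
force: [-0.8, 0.1, -0.3]
opening: 0.004
```

Run:
```python
from h import *
im=capture("side"); a=255*(im/255.)**.6; cv2.imwrite("pics/s9.png",cv2.resize(a.astype(np.uint8)[100:230,310:430,::-1],None,fx=4.6,fy=4.6,interpolation=cv2.INTER_NEAREST))
s=read_state(); print(s["position"],s["force"])
```

```text
[ 0.49964711 -0.04964202  0.05948199] [-0.31367441  0.39194822  0.03225974]
```

View pics/s9.png

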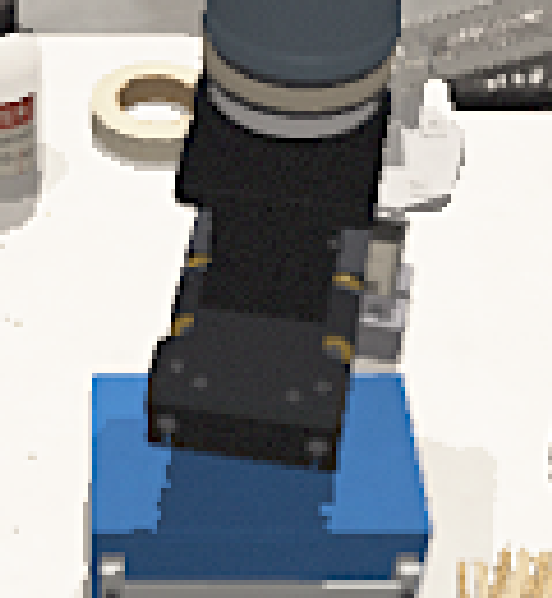

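Emit:
jog_arm([
  {"fingers": 0,"delta_pos": [0,0,-2],"turn": 0},
  {"fingers": 0,"delta_pos": [0,0,-4],"turn": 0},
  {"fingers": 0,"delta_pos": [0,0,-5],"turn": 0},
  {"fingers": 0,"delta_pos": [0,0,-5],"turn": 0},
])

```text
time_s: 9.3
position: [0.4996, -0.0496, 0.0544]
tcp_rot: [[0.983, -0.0, 0.185], [-0.185, 0.0, 0.983], [-0.001, -1.0, 0.0]]
force: [0.2, 0.7, -0.0]
opening: -0.001
```

Emit:
jog_arm([
  {"fingers": 0,"delta_pos": [0,0,-1.5],"turn": 0},
  {"fingers": 0,"delta_pos": [0,0,-3],"turn": 0},
  {"fingers": 0,"delta_pos": [0,0,-3],"turn": 0},
])

```text
time_s: 9.55
position: [0.4996, -0.0496, 0.0514]
tcp_rot: [[0.983, -0.0, 0.185], [-0.185, 0.0, 0.983], [-0.0, -1.0, 0.0]]
force: [0.6, 0.1, 0.8]
opening: 0.006
```

Emit:
jog_arm([
  {"fingers": 0,"delta_pos": [0,0,-1.5],"turn": 0},
  {"fingers": 0,"delta_pos": [0,0,-3],"turn": 0},
  {"fingers": 0,"delta_pos": [0,0,-3],"turn": 0},
])

```text
time_s: 9.8
position: [0.4996, -0.0496, 0.0484]
tcp_rot: [[0.983, -0.001, 0.185], [-0.185, 0.0, 0.983], [-0.001, -1.0, 0.0]]
force: [0.8, 0.0, -0.1]
opening: 0.004
```

Run:
```python
from h import *
im=capture("side"); a=255*(im/255.)**.6; cv2.imwrite("pics/s10.png",cv2.resize(a.astype(np.uint8)[100:230,310:430,::-1],None,fx=4.6,fy=4.6,interpolation=cv2.INTER_NEAREST))
im=capture("top"); a=255*(im/255.)**.6; cv2.imwrite("pics/t10.png",a.astype(np.uint8)[:,:,::-1])
```

```text
(no output)
```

View pics/s10.png

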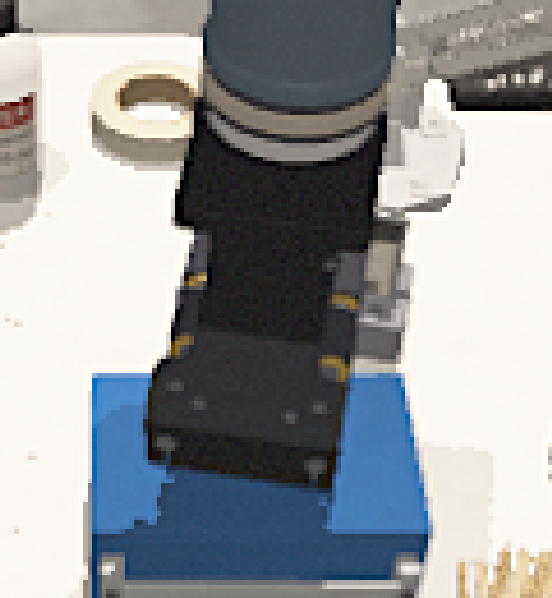

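View pics/t10.png

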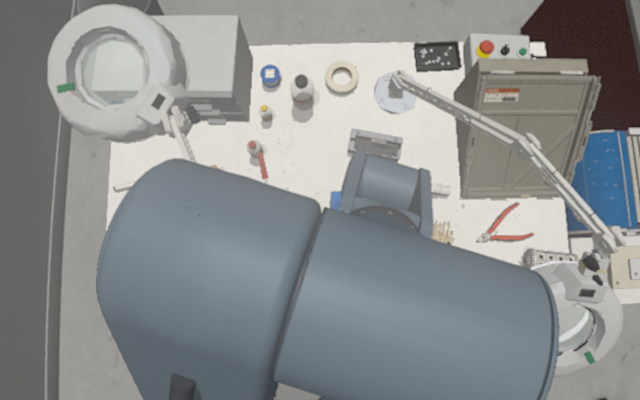

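Emit:
jog_arm([
  {"fingers": 0,"delta_pos": [0,0,-1.5],"turn": 0},
  {"fingers": 0,"delta_pos": [0,0,-3],"turn": 0},
  {"fingers": 0,"delta_pos": [0,0,-3],"turn": 0},
])

```text
time_s: 10.15
position: [0.5, -0.0497, 0.0474]
tcp_rot: [[0.983, 0.001, 0.184], [-0.184, -0.0, 0.983], [0.001, -1.0, -0.0]]
force: [-3.1, 0.6, 16.1]
opening: 0.007
```

Contact came at TCP z of about 0.0475, with 16 N. Touching the 0.07 m riser top, the real fingertips are therefore about 22 mm above the TCP. That means heights read about 39 mm low, which also fits the picture, and x and y look right. So for a grasp with the tips at 0.061 I'll use TCP z ≈ 0.039.

Emit:
jog_arm([
  {"fingers": 0,"delta_pos": [0,0,30],"turn": 0},
  {"fingers": 60,"delta_pos": [0,0,62],"turn": 0},
  {"fingers": 60,"delta_pos": [38,-9,62],"turn": 0},
  {"fingers": 60,"delta_pos": [76,-18,62],"turn": 0},
  {"fingers": 60,"delta_pos": [114,-27,62],"turn": 0},
  {"fingers": 60,"delta_pos": [150,-36,62],"turn": 0},
  {"fingers": 60,"delta_pos": [156,-37,50],"turn": 0},
  {"fingers": 60,"delta_pos": [156,-37,44],"turn": 0},
  {"fingers": 60,"delta_pos": [156,-37,44],"turn": 0},
])

```text
time_s: 10.9
position: [0.6529, -0.0858, 0.0869]
tcp_rot: [[0.983, -0.007, 0.185], [-0.185, 0.002, 0.983], [-0.007, -1.0, 0.001]]
force: [-1.0, 0.5, 0.0]
opening: 0.522
```

Run:
```python
from h import *
im=capture("side"); a=255*(im/255.)**.6; cv2.imwrite("pics/s11.png",cv2.resize(a.astype(np.uint8)[70:170,330:430,::-1],None,fx=6,fy=6,interpolation=cv2.INTER_NEAREST))
s=read_state(); R=s["tcp_rot"];p=s["position"]+[0,0,.0395]; print(s["position"],s["opening"],s["force"])
f=lambda q:((proj("side",q)-[330,70])*6).round(0).tolist()
o=.0435*s["opening"]
for n,q in dict(tipmid=[0,.017,0],fl=[-o,.017,-.0095],fr=[-o,.017,.0095],bk=[-o-.015,.017,0]).items():
    print(n,f(p+R@np.array(q)))
```

```text
[ 0.65253306 -0.08562748  0.08762505] 0.5523485596319081 [-0.81937554 -0.13031968  0.54080108]
tipmid [[290.0, 400.0]]
fl [[308.0, 441.0]]
fr [[258.0, 435.0]]
bk [[278.0, 463.0]]
```

View pics/s11.png

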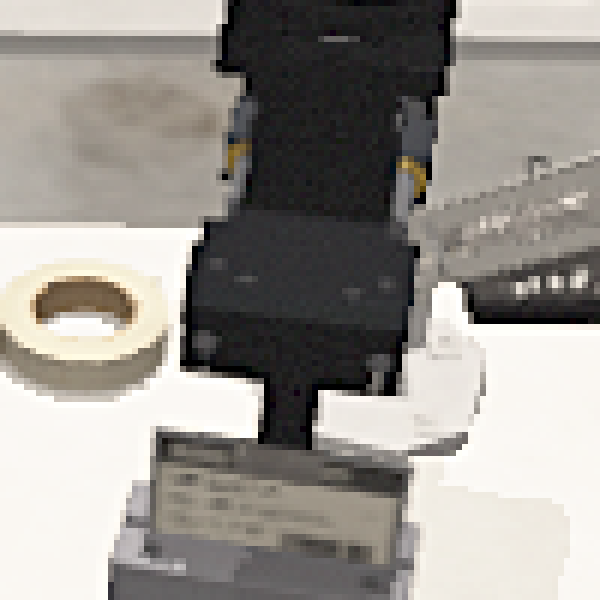

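The finger now matches the corrected prediction: its bottom is at zoom row 448, columns 260–315, straddling the middle of the card. I'll go down and grip.

Emit:
jog_arm([
  {"fingers": 60,"delta_pos": [0,0,-10],"turn": 0},
  {"fingers": 60,"delta_pos": [0,0,-25],"turn": 0},
  {"fingers": 60,"delta_pos": [0,0,-40],"turn": 0},
  {"fingers": 60,"delta_pos": [0,0,-48],"turn": 0},
  {"fingers": 60,"delta_pos": [0,0,-51],"turn": 0},
  {"fingers": 60,"delta_pos": [0,0,-51],"turn": 0},
])

```text
time_s: 11.45
position: [0.6545, -0.0863, 0.0379]
tcp_rot: [[0.983, -0.002, 0.185], [-0.185, 0.001, 0.983], [-0.002, -1.0, 0.0]]
force: [-0.2, 0.1, 0.0]
opening: 0.597
```

Run:
```python
from h import *
im=capture("side"); a=255*(im/255.)**.6; cv2.imwrite("pics/s12.png",cv2.resize(a.astype(np.uint8)[70:170,330:430,::-1],None,fx=6,fy=6,interpolation=cv2.INTER_NEAREST))
s=read_state(); print(s["position"],s["opening"],s["force"])
```

```text
[ 0.65537133 -0.08651091  0.03865853] 0.59988672772252 [ 0.54143001 -0.791592   -0.22801149]
```

View pics/s12.png

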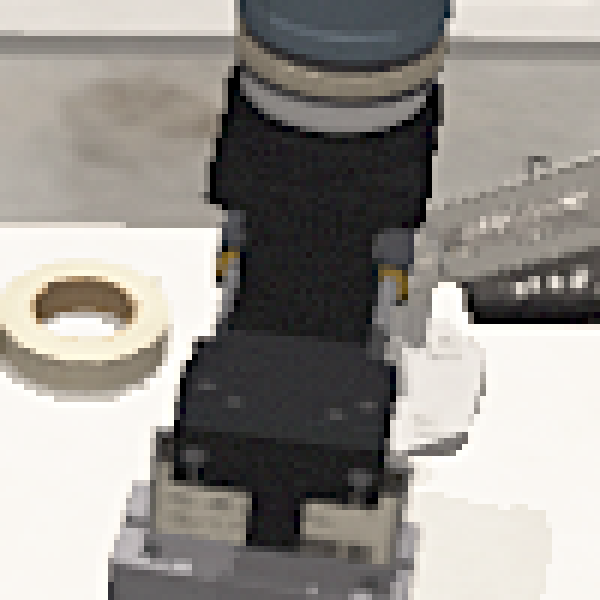

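The finger stands in front of the card, centred at zoom column 274 against the card's centre at about 278. Closing.

Emit:
jog_arm([
  {"fingers": 0,"delta_pos": [0,0,0],"turn": 0},
  {"fingers": 0,"delta_pos": [0,0,0],"turn": 0},
  {"fingers": 0,"delta_pos": [0,0,0],"turn": 0},
  {"fingers": 0,"delta_pos": [0,0,0],"turn": 0},
  {"fingers": 0,"delta_pos": [0,0,0],"turn": 0},
  {"fingers": 0,"delta_pos": [0,0,0],"turn": 0},
  {"fingers": 0,"delta_pos": [0,0,0],"turn": 0},
  {"fingers": 0,"delta_pos": [0,0,0],"turn": 0},
  {"fingers": 0,"delta_pos": [0,0,0],"turn": 0},
])

```text
time_s: 12.25
position: [0.6572, -0.087, 0.0389]
tcp_rot: [[0.983, 0.003, 0.185], [-0.185, -0.001, 0.983], [0.003, -1.0, 0.0]]
force: [1.9, -0.1, -0.6]
opening: 0.15
```

The opening is 13 mm, so the clip is held. Lifting, then carrying it over the riser and turning to the riser's yaw.

Emit:
jog_arm([
  {"fingers": 0,"delta_pos": [0,0,5],"turn": 0},
  {"fingers": 0,"delta_pos": [0,0,20],"turn": 0},
  {"fingers": 0,"delta_pos": [0,0,45],"turn": 0},
  {"fingers": 0,"delta_pos": [0,0,75],"turn": 0},
  {"fingers": 0,"delta_pos": [0,0,95],"turn": 0},
  {"fingers": 0,"delta_pos": [-30,5,95],"turn": 2},
  {"fingers": 0,"delta_pos": [-65,11,95],"turn": 4},
  {"fingers": 0,"delta_pos": [-100,17,95],"turn": 6},
  {"fingers": 0,"delta_pos": [-135,23,95],"turn": 8},
  {"fingers": 0,"delta_pos": [-170,29,95],"turn": 10},
  {"fingers": 0,"delta_pos": [-200,34,95],"turn": 11},
  {"fingers": 0,"delta_pos": [-218,36,95],"turn": 12},
  {"fingers": 0,"delta_pos": [-225,36,90],"turn": 12},
  {"fingers": 0,"delta_pos": [-225,36,80],"turn": 12},
  {"fingers": 0,"delta_pos": [-225,36,80],"turn": 12},
  {"fingers": 0,"delta_pos": [-225,36,80],"turn": 12},
])

```text
time_s: 13.58
position: [0.4313, -0.051, 0.1185]
tcp_rot: [[1.0, -0.0, -0.023], [0.023, 0.0, 1.0], [-0.0, -1.0, 0.0]]
force: [0.4, -0.4, -0.7]
opening: 0.146
```

Run:
```python
from h import *
im=capture("side"); a=255*(im/255.)**.6; cv2.imwrite("pics/s13.png",cv2.resize(a.astype(np.uint8)[130:270,300:440,::-1],None,fx=4.2,fy=4.2,interpolation=cv2.INTER_CUBIC))
s=read_state(); p=s["position"];R=s["tcp_rot"]; print(s["time_s"],p,s["opening"],s["force"])
print([(t,r["position"],round(r["confidence"],2)) for t in("card","foot","clip") for r in tip_of(t,"side")[:1]])
f=lambda q:((proj("side",q)-[300,130])*4.2).round(0).tolist()
g=p+[0,0,.0415]  # true grasp point
foot=lambda y,h:g+R@np.array([.005,.0725-h,0])+R@np.array([0,0,y])
print("footL/R pred",f(foot(-.052,0)),f(foot(.052,0)), foot(0,0))
```

```text
13.6333 [ 0.43167304 -0.05108543  0.11864127] 0.14965722953511662 [ 0.64600278 -0.70439368  0.62749483]
[('card', [0.4367, -0.0477, 0.1256], 0.82), ('foot', [0.4384, -0.0456, 0.0892], 0.64)]
footL/R pred [[395.0, 352.0]] [[172.0, 353.0]] [ 0.43668973 -0.05098198  0.0876425 ]
```

View pics/s13.png

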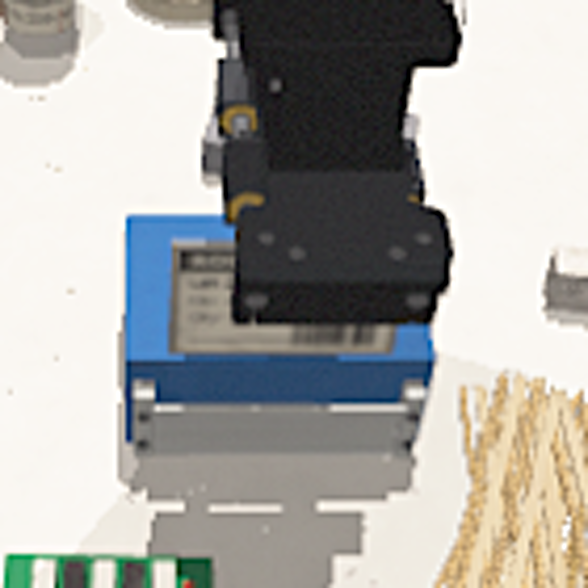

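The card shows its foot corners at zoom (170,352) and (392,352), as predicted, and it hangs upright. Lowering to just above the flare, then feeling rearwards.

Emit:
jog_arm([
  {"fingers": 0,"delta_pos": [0,0,-12],"turn": 0},
  {"fingers": 0,"delta_pos": [0,0,-24],"turn": 0},
  {"fingers": 0,"delta_pos": [0,0,-31],"turn": 0},
  {"fingers": 0,"delta_pos": [2,0,-31],"turn": 0},
  {"fingers": 0,"delta_pos": [4,0,-31],"turn": 0},
  {"fingers": 0,"delta_pos": [6,0,-31],"turn": 0},
  {"fingers": 0,"delta_pos": [6,0,-31],"turn": 0},
])

```text
time_s: 14.37
position: [0.4381, -0.051, 0.0882]
tcp_rot: [[1.0, 0.002, -0.024], [0.024, -0.001, 1.0], [0.002, -1.0, -0.001]]
force: [-0.0, -0.2, -0.9]
opening: 0.151
```

Emit:
jog_arm([
  {"fingers": 0,"delta_pos": [1,0,0],"turn": 0},
  {"fingers": 0,"delta_pos": [2,0,0],"turn": 0},
  {"fingers": 0,"delta_pos": [2,0,0],"turn": 0},
])

```text
time_s: 14.62
position: [0.4392, -0.0508, 0.0879]
tcp_rot: [[1.0, 0.001, -0.024], [0.024, -0.0, 1.0], [0.001, -1.0, -0.0]]
force: [0.3, 0.1, 0.1]
opening: 0.148
```

Emit:
jog_arm([
  {"fingers": 0,"delta_pos": [1,0,0],"turn": 0},
  {"fingers": 0,"delta_pos": [2,0,0],"turn": 0},
  {"fingers": 0,"delta_pos": [2,0,0],"turn": 0},
])

```text
time_s: 14.87
position: [0.4405, -0.0506, 0.0877]
tcp_rot: [[1.0, -0.001, -0.024], [0.024, 0.0, 1.0], [-0.001, -1.0, 0.0]]
force: [-0.1, 0.7, -0.0]
opening: 0.145
```

Emit:
jog_arm([
  {"fingers": 0,"delta_pos": [1,0,0],"turn": 0},
  {"fingers": 0,"delta_pos": [2,0,0],"turn": 0},
  {"fingers": 0,"delta_pos": [2,0,0],"turn": 0},
])

```text
time_s: 15.12
position: [0.4411, -0.0503, 0.0874]
tcp_rot: [[1.0, -0.004, -0.024], [0.024, 0.001, 1.0], [-0.004, -1.0, 0.001]]
force: [-4.5, -0.4, 1.5]
opening: 0.145
```

The face is felt at TCP x ≈ 0.441 (-4.5 N). I'll back off 1 mm from contact (3 mm in command) and go down, checking forces.

Emit:
jog_arm([
  {"fingers": 0,"delta_pos": [-3,0,0],"turn": 0},
  {"fingers": 0,"delta_pos": [-3,0,-4],"turn": 0},
  {"fingers": 0,"delta_pos": [-3,0,-8],"turn": 0},
  {"fingers": 0,"delta_pos": [-3,0,-11],"turn": 0},
  {"fingers": 0,"delta_pos": [-3,0,-11],"turn": 0},
])

```text
time_s: 15.53
position: [0.4401, -0.0507, 0.076]
tcp_rot: [[1.0, 0.0, -0.023], [0.023, 0.0, 1.0], [0.0, -1.0, 0.0]]
force: [0.0, -0.4, 0.1]
opening: 0.149
```

Emit:
jog_arm([
  {"fingers": 0,"delta_pos": [0,0,-3],"turn": 0},
  {"fingers": 0,"delta_pos": [0,0,-6],"turn": 0},
  {"fingers": 0,"delta_pos": [0,0,-8],"turn": 0},
  {"fingers": 0,"delta_pos": [0,0,-8],"turn": 0},
])

```text
time_s: 15.87
position: [0.4396, -0.0506, 0.0682]
tcp_rot: [[1.0, -0.001, -0.024], [0.024, 0.0, 1.0], [-0.001, -1.0, 0.0]]
force: [0.7, 0.2, -0.7]
opening: 0.149
```

Emit:
jog_arm([
  {"fingers": 0,"delta_pos": [0,0,-2],"turn": 0},
  {"fingers": 0,"delta_pos": [0,0,-4],"turn": 0},
  {"fingers": 0,"delta_pos": [0,0,-5],"turn": 0},
  {"fingers": 0,"delta_pos": [0,0,-5],"turn": 0},
])

```text
time_s: 16.2
position: [0.4396, -0.0506, 0.0635]
tcp_rot: [[1.0, -0.0, -0.024], [0.024, 0.0, 1.0], [-0.0, -1.0, 0.0]]
force: [-0.8, -0.2, 0.5]
opening: 0.153
```

Run:
```python
from h import *
im=capture("side"); a=255*(im/255.)**.6; cv2.imwrite("pics/s14.png",cv2.resize(a.astype(np.uint8)[130:270,300:440,::-1],None,fx=4.2,fy=4.2,interpolation=cv2.INTER_CUBIC))
s=read_state(); p=s["position"]; print(s["time_s"],p,s["opening"],s["force"],s["moment"])
```

```text
16.25 [ 0.43968951 -0.05063669  0.0635212 ] 0.1473230154472371 [-0.60816521  0.20654001 -0.69632354] [-0.14645718  0.03391607 -0.00946874]
```

View pics/s14.png

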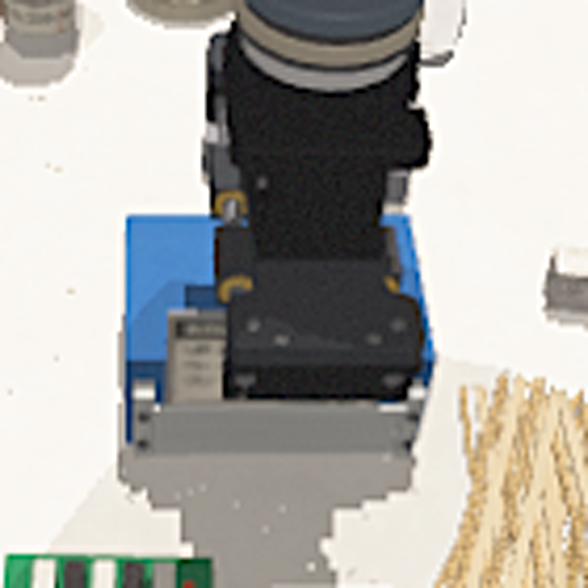

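The card's lower edge is now behind the lip, with its left edge visible at (170,400). Pressing in stages.

Emit:
jog_arm([
  {"fingers": 0,"delta_pos": [0,0,-2],"turn": 0},
  {"fingers": 0,"delta_pos": [0,0,-4],"turn": 0},
  {"fingers": 0,"delta_pos": [0,0,-5],"turn": 0},
  {"fingers": 0,"delta_pos": [0,0,-5],"turn": 0},
])

```text
time_s: 16.58
position: [0.44, -0.0508, 0.0588]
tcp_rot: [[1.0, 0.001, -0.024], [0.024, -0.0, 1.0], [0.001, -1.0, -0.0]]
force: [-0.3, 0.2, 3.6]
opening: 0.148
```

Emit:
jog_arm([
  {"fingers": 0,"delta_pos": [0,0,-2],"turn": 0},
  {"fingers": 0,"delta_pos": [0,0,-4],"turn": 0},
  {"fingers": 0,"delta_pos": [0,0,-5],"turn": 0},
  {"fingers": 0,"delta_pos": [0,0,-5],"turn": 0},
])

```text
time_s: 16.92
position: [0.4401, -0.0508, 0.054]
tcp_rot: [[1.0, 0.001, -0.024], [0.024, -0.0, 1.0], [0.001, -1.0, -0.0]]
force: [-0.3, 0.3, 7.5]
opening: 0.148
```

Emit:
jog_arm([
  {"fingers": 0,"delta_pos": [0,0,-1],"turn": 0},
  {"fingers": 0,"delta_pos": [0,0,-2],"turn": 0},
  {"fingers": 0,"delta_pos": [0,0,-2],"turn": 0},
])

```text
time_s: 17.17
position: [0.4403, -0.0509, 0.0528]
tcp_rot: [[1.0, 0.002, -0.024], [0.024, -0.001, 1.0], [0.002, -1.0, -0.001]]
force: [-1.3, 0.1, 13.5]
opening: 0.151
```

Emit:
jog_arm([
  {"fingers": 0,"delta_pos": [0,0,-1],"turn": 0},
  {"fingers": 0,"delta_pos": [0,0,-1.5],"turn": 0},
  {"fingers": 0,"delta_pos": [0,0,-1.5],"turn": 0},
  {"fingers": 0,"delta_pos": [0,0,-1.5],"turn": 0},
])

```text
time_s: 17.5
position: [0.4408, -0.0509, 0.0526]
tcp_rot: [[1.0, 0.003, -0.024], [0.024, -0.001, 1.0], [0.003, -1.0, -0.001]]
force: [-3.1, 1.8, 28.7]
opening: 0.152
```

Run:
```python
from h import *
im=capture("side"); a=255*(im/255.)**.6; cv2.imwrite("pics/s15.png",cv2.resize(a.astype(np.uint8)[130:270,300:440,::-1],None,fx=4.2,fy=4.2,interpolation=cv2.INTER_CUBIC))
s=read_state(); p=s["position"]; print(s["time_s"],p,s["opening"],s["force"],s["moment"])
print([(t,r["position"],round(r["confidence"],2)) for t in("card","foot","clip") for r in tip_of(t,"side")[:1]])
print((onplane("side",[(341,204)],.098)))
g=p+[0,0,.0415]; R=s["tcp_rot"]
for slip in(0,.003,.006): print(slip,[((proj("side",g+R@np.array([.0035+.0,.0725-.076-slip,y]))-[300,130])*4.2).round(0).tolist() for y in(-.052,.052)])
```

```text
17.55 [ 0.44073091 -0.0509364   0.05264021] 0.1472846158341011 [-2.82177473  2.07927988 27.68602915] [0.10672167 0.59675655 0.01582164]
[('card', [0.4443, -0.0467, 0.0609], 0.51), ('foot', [0.446, -0.0461, 0.0227], 0.58), ('clip', [0.4445, -0.0501, 0.0952], 0.48)]
[[0.45238576 0.00125916 0.098     ]]
0 [[[396.0, 326.0]], [[173.0, 326.0]]]
0.003 [[[397.0, 322.0]], [[173.0, 322.0]]]
0.006 [[[398.0, 318.0]], [[173.0, 318.0]]]
```

View pics/s15.png

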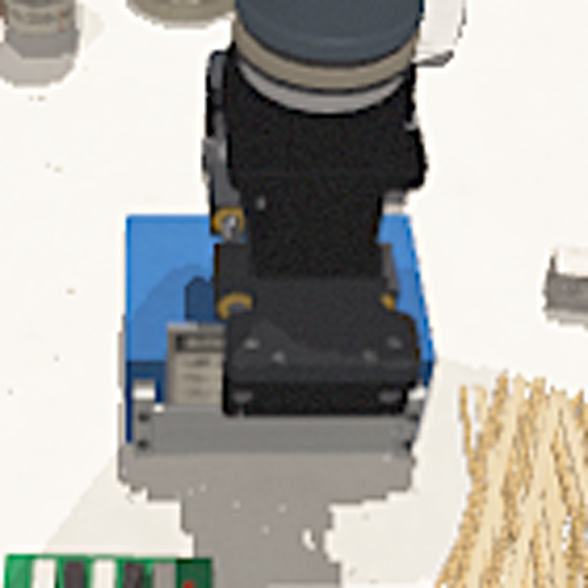

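Hard stop at TCP z 0.0526 (28 N). The card's foot computes to 0.0216 and the network reads 0.0227, against the 0.022 stop. The card's top edge is at row 325 against 326 predicted, so it has not slipped. I'll ease the push slightly, still well above 9 N, and verify that it holds.

Emit:
jog_arm([
  {"fingers": 0,"delta_pos": [-0.4,0,0.7],"turn": 0},
  {"fingers": 0,"delta_pos": [-0.4,0,0.7],"turn": 0},
  {"fingers": 0,"delta_pos": [-0.4,0,0.7],"turn": 0},
  {"fingers": 0,"delta_pos": [-0.4,0,0.7],"turn": 0},
  {"fingers": 0,"delta_pos": [-0.4,0,0.7],"turn": 0},
  {"fingers": 0,"delta_pos": [-0.4,0,0.7],"turn": 0},
])

```text
time_s: 18.2
position: [0.4406, -0.0509, 0.0527]
tcp_rot: [[1.0, 0.003, -0.024], [0.024, -0.001, 1.0], [0.003, -1.0, -0.001]]
force: [-1.3, 0.6, 20.3]
opening: 0.146
```

Run:
```python
from h import *
for i in range(3):
    im=capture("side"); s=read_state(); print(s["time_s"],s["position"].round(4),s["opening"].round(3),s["force"].round(1))
```

```text
Traceback (most recent call last):
AttributeError: 'float' object has no attribute 'round'
```

Run:
```python
from h import *
capture("side"); s=read_state(); print(s["time_s"],s["position"].round(4),s["opening"],s["force"].round(1))
print(hand_in())
```

```text
18.3 [ 0.4406 -0.0509  0.0527] 0.146869618181165 [-1.6  2.1 20.3]
the job is handed in; nothing more can be done
None
```

I took the lot card out of the stand by its clip, pushed it down behind the steel lip, and handed in at 18.3 s with the gripper still holding it pressed down. I kept clear of the gauge block, bottle and stamp, but did not re-check their positions at the end.

**Last checks:**
- **Pressed home:** pressing met a hard stop at TCP z 0.0527 m. The steady downward push there is about 20 N (28 N at peak), above the 9 N the strip needs.
- **Depth:** the card's lower edge computes to about 21.6 mm above the worktop, and the network read 22.7 mm, against 22 mm for the strip's stop. I could not see the strip itself behind the lip.
- **Grip:** the opening held at about 13 mm, and the card's top edge was where predicted in the picture, so it had not slipped.

**Disagreements:**
- **Tool length:** the fingertips stood about 39 mm higher than the tool data says, first seen in the picture. I confirmed it by touching the riser top with the closed fingertips (16 N) and corrected all heights for it.
- **Spring travel:** the strip appeared to move only 6–7 mm by force reading before the stop, against 8 mm stated. The force noise of about 0.8 N makes the start point uncertain.
- **Grip force:** the gripper is fixed at half its maximum, so I could not reach the 60 N the task asked for.

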